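# Stand the tea cartons up in the tea rack

## Task

Put away the two tea cartons that lie flat on the worktop: slide the wooden tea rack's movable end back by its knob, stand both cartons on end in the rack with their cream lid ends up, the green one next to the green carton already there and the red one beside that, then slide the end up snug so that all three stand upright without play. Let go of everything, and do not knock over or push aside the mug, honey jar or lemon.

Things in the scene. Friction and masses are not known exactly. Their poses are not given: they have to be found in the camera images.
- rack: low oak rack, 270 long (its x) x 104 wide (y), fixed to the worktop. Origin: underside centre, on the worktop; x points along the rack to the fixed end panel, roughly to the robot's right. Tray floor is 16 mm above the worktop; fixed panel 128 high at +x, its inner face at x = +121 mm. Steel side rods 6 mm thick at y = +-44, 42 mm above the worktop, leave 82 mm between them for the cartons
- rack_back (a point): foot of the fixed panel's inner face, on the tray floor, middle of the width; axes as the rack
- slider (a joint): movable end of the rack, in m: 0 = space between it and the fixed panel is 30 mm, growing as it is slid away from the panel, to the left (space = 30 mm + value), to 0.12 fully back. Stays where it is left (about 2 N friction). It is a brown upright board 10 thick, 76 wide, 104 mm high above the worktop, on a foot that carries the knob
- slider_face (a point): foot of the movable end's face that touches the cartons, on the tray floor, middle of the width
- slider_knob (a point): centre of the dark steel knob's head: upright cylinder 30 mm in diameter, 28 high, its top 14 mm above this point; this point is 87 mm above the worktop and 65 mm to the left of the slider's carton face
- carton_kept: green tea carton standing in the rack from the start: 28 thick (its x) x 65 wide (y) x 150 high (z), origin at its centre, z points to the cream lid end
- carton_green: green tea carton lying flat on the worktop, same make and size: 28 (x) x 65 (y) x 150 (z), origin at its centre, z points to the cream lid end, which points roughly to the robot's left; 0.13 kg, rigid
- carton_red: red tea carton lying flat on the worktop, same size and axes as the green one
- mug: spotted white mug, 82 wide and 91 high, origin at underside centre; to be left alone
- honey: glass honey jar, 71 wide, 110 high, origin at underside centre; to be left alone
- lemon: lemon, 72x55x56, origin at underside centre; to be left alone
Mind the look-alikes: they are no part of the job. There is more than one size of the carton_red; the job needs the larger. Leave any blue look-alike of the carton_kept alone.

How it is judged:
By the outcome, as a careful person would: the job done as asked, in the order asked, and still so for the second after the job is handed in, with the robot touching nothing.
It also fails if it takes over 72 s, if anything falls off the work surface, if the arm or the gripper's body presses on something with over 40 N, if the wrist force passes 120 N, or if a joint passes its speed limit or range.

## Robot

A 7-joint arm with a two-finger parallel gripper is mounted at the origin on a cart in front of the work surface, level with it; the furniture and walls round the work are solid. World frame = base frame: x ahead of the robot, y to its left, z up, the work surface at z = 0. Lengths are in m, angles in rad, forces in N, time in s.
With the tool pointing down it reaches from about 0.4 to 0.9 m from the base axis. Payload 5.5 kg.
Tool frame: the origin (TCP) lies on the centre line of the jaws, within the pads' length; the fingertips stand 22 mm ahead of it and the grasp point (between the pads) lies 3 mm ahead of it (manip.tips_ahead is the distance from the TCP to the fingertips, in m); z points along the fingers, y is the line along which they close (so a half turn about z gives the same grasp; the last joint's range is limited). The gripper opens to 85 mm and grips with 20 to 120 N. Pads are 22 mm wide; open, the fingers measure 114 mm over their backs; the gripper's body (76 mm by 85 mm) begins 54 mm behind the grasp point. The pads swing forward as they close: fully open they stand 13 mm farther back than shut.
Start: joints at [-1.043, 0.501, -0.427, 1.55, 0.221, 1.138, -0.21], TCP at [0.17, 0.627, 0.253] pointing down, gripper open.
Joint ranges: [-2.88, 2.88], [-0.31, 2.03], [-1.54, 1.56], [0.2, 2.42], [-1.41, 4.55], [0.19, 2.02], [-2.57, 2.57]. Speed limits (rad/s): [2.57, 2.57, 3.14, 3.14, 3.14, 3.14, 3.14].

## Interface

Orientations are given as a unit quaternion [w, x, y, z].
In Python, from workcell import manip, eyes gives the robot as it stands.
- The arm moves only by the tool step_arm, never from a script. Its argument "steps" is a list that holds one entry, the list of rows, each a list of 4 numbers: the shift along the tool's x, y, z each as a share of 0.5 m, from -1 to 1, then the turn about the tool's z as a share of 360 degrees, from -1 to 1. A call has 1 to 20 rows; each row is the pose to reach, as a shift and turn from the pose commanded when the call began, along the tool's axes at that moment, turning the shorter way round; what a row does not reach only later rows make up. A row lasts 1/8 s, in which the tool goes at most 62.5 mm and 10.7 degrees, less where a joint would pass 70% of its speed; a pose out of reach is approached as far as the arm can. A call with a number of a shift or a turn outside -1 to 1 is refused whole. A call with a gripper value outside its range is refused whole. "claw" is the opening, from 0 (shut) to 1 (fully open), set as the call begins (left out, the last holds). The fingers move at their own pace and stop on an object; the grip force is fixed at half the most. Time passes only in rows, so rows that repeat a pose let the fingers close. It gives the time, the measured TCP pose, the force, the opening and the grip force at its end, in the units of the state.
- manip.observe(): the state, without advancing time (a new reading comes with each control period).
- eyes.snapshot(name): name is "scene" or "top" or "wrist"; returns the picture (384x512x3 uint8, red, green, blue); there is no depth.
- eyes.camera_model(name): a dict with "mtx" (3x3 intrinsics, pixels), "rvec" (rotation vector, rad) and "tvec" (3), from world to camera coordinates, as OpenCV has them. Camera axes: x right, y down, z forward; pixel columns grow to the right and rows downward; lengths in m; the calibration is good to about 2 mm. A picture is of the moment at which its call begins: read the wrist's pose just before it. camera_model takes no time and is no camera call; for the wrist camera it gives the pose at the moment of the call.
- manip.job_done(): hands the job in; it is judged then, once.
The state is a dict: "clock": time; "joint_pos": joint angles; "qd": joint speeds; "joint_torque": joint torques, N m; "ee_pos": TCP position; "tool_rot": TCP orientation; "contact_force": force on the tool from outside, world axes, zero at the start; "moment": the same for the moment, N m; "opening": finger opening in m; "grip_force": force on a finger pad.
Only numpy, scipy, OpenCV 4.12 (cv2) and the standard library are available. Lean on these libraries where they do the work, as an engineer would, in place of code of your own. Each camera call takes 0.05 s, during which the arm holds its last target. There are 200 camera calls.

## Working session

There is one attempt and no reset: what is moved stays moved. The work goes in short steps, Python scripts to look and compute and a tool call to move; the robot and the scene stay as the last step left them, time stands still between calls to the robot, and variables do not carry over. Pictures are saved under pics/ and viewed, at most 10 in all, crops included, and the job is handed in when it is done.

Besides the shell and the picture viewer there is one more tool, called by a JSON object that holds its "api" and its "payload", one argument or row to a line. step_arm: Moves the arm, as the interface text tells. Shift numbers are shares of 0.5 m and turn numbers shares of 360 degrees, none past 1 either way. Its arguments: {"type":"object","properties":{"steps":{"type":"array"},"claw":{"type":"number"}},"required":["steps"]}

```bash
ls; mkdir -p pics; python3 - <<'E'
from workcell import manip, eyes
import cv2,numpy as np
s=manip.observe();print({k:np.round(v,3).tolist() for k,v in s.items()})
for n in("scene","top"):
    im=eyes.snapshot(n);cv2.imwrite(f"pics/{n}0.png",im[:,:,::-1])
    c=eyes.camera_model(n);print(n,c)
a=cv2.imread("pics/scene0.png");b=cv2.imread("pics/top0.png")
cv2.imwrite("pics/s_big.png",cv2.resize(a,(800,600),interpolation=cv2.INTER_CUBIC));cv2.imwrite("pics/t_big.png",cv2.resize(b,(800,600),interpolation=cv2.INTER_CUBIC))
E
```

```text
pics
{'clock': 0.0, 'joint_pos': [-1.043, 0.502, -0.427, 1.551, 0.221, 1.138, -0.21], 'qd': [-0.001, -0.001, 0.0, -0.0, 0.0, 0.001, 0.001], 'joint_torque': [-0.001, -56.952, -5.817, -28.094, 0.011, 0.012, 0.0], 'ee_pos': [0.17, 0.627, 0.252], 'tool_rot': [-0.0, 0.132, 0.991, -0.001], 'contact_force': [-0.396, 0.535, 0.757], 'moment': [0.018, 0.049, -0.026], 'grip_force': 0.0, 'opening': 0.085}
scene {'mtx': array([[419.72976278,   0.        , 252.42085201],
       [  0.        , 419.72976278, 192.02655803],
       [  0.        ,   0.        ,   1.        ]]), 'rvec': array([ 2.28590381, -0.98906599,  0.37556645]), 'tvec': array([-0.29485024,  0.41319909,  1.21779051])}
top {'mtx': array([[432.52448969,   0.        , 254.0310721 ],
       [  0.        , 432.52448969, 196.81644516],
       [  0.        ,   0.        ,   1.        ]]), 'rvec': array([ 2.16631313, -2.14501401,  0.16469027]), 'tvec': array([0.09013361, 0.55166537, 1.37100071])}
```

View pics/s_big.png

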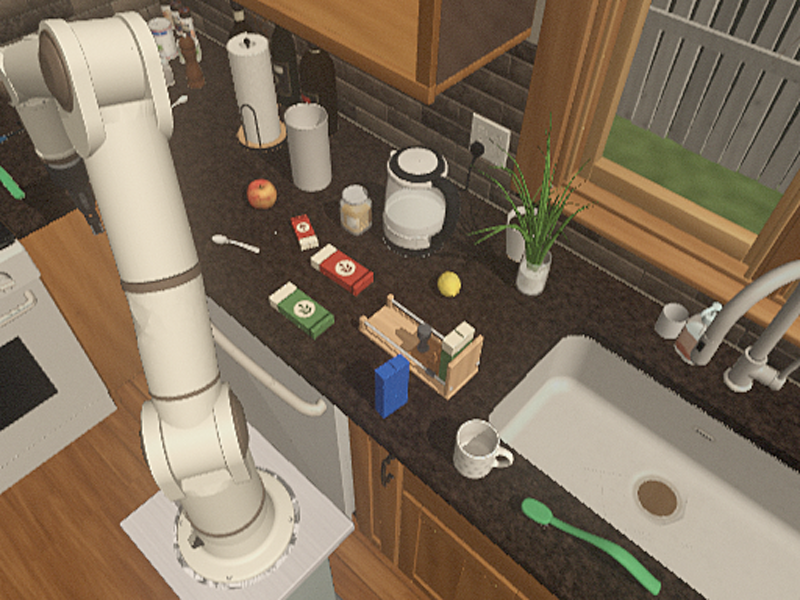

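View pics/t_big.png

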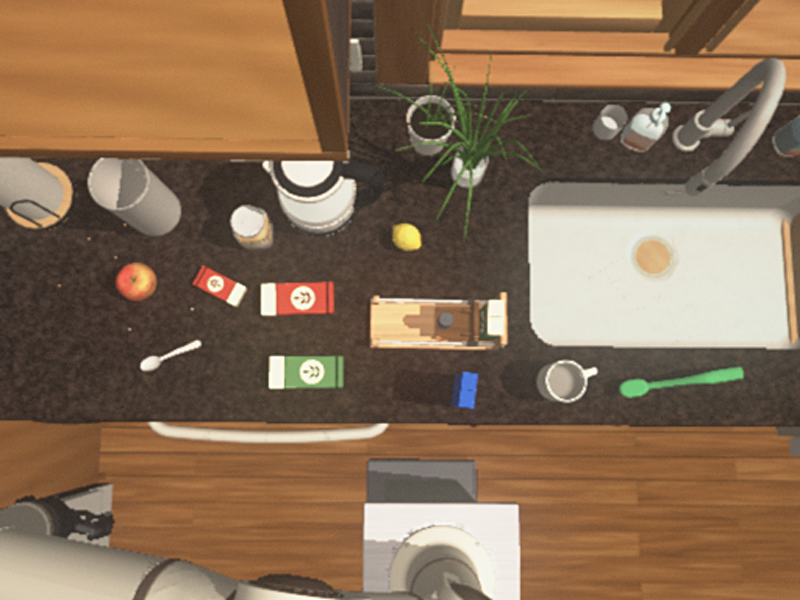

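The large red carton is at top-view pixel (297,298) and its small look-alike at (219,286). The green carton lies at (306,372), the kept one stands in the rack at (492,318), and the blue look-alike is at (465,390). The knob is at (445,320). I choose (297,298) and (306,372), and check them in one close crop.

```bash
cat > h.py <<'E'
import cv2,numpy as np
from scipy.spatial.transform import Rotation as R
def ray(c,uv):
    Rm=cv2.Rodrigues(c["rvec"])[0];o=-Rm.T@c["tvec"]
    return o,Rm.T@np.linalg.inv(c["mtx"])@np.array([uv[0],uv[1],1.])
def at(c,uv,z):
    o,d=ray(c,uv);return o+d*(z-o[2])/d[2]
def proj(c,P):
    return cv2.projectPoints(np.float64(P).reshape(-1,3),c["rvec"],c["tvec"],c["mtx"],None)[0].reshape(-1,2)
def crop(im,u0,v0,w,name,out=800):
    h=int(w*.75);k=out/w
    cv2.imwrite(name,cv2.resize(im[v0:v0+h,u0:u0+w,::-1],(out,int(h*k)),interpolation=cv2.INTER_CUBIC))
def tcp(s):
    q=s["tool_rot"];return np.array(s["ee_pos"]),R.from_quat([q[1],q[2],q[3],q[0]])
E
python3 - <<'E'
from h import *;from workcell import eyes
im=cv2.imread("pics/top0.png")[:,:,::-1];c=eyes.camera_model("top")
hsv=cv2.cvtColor(np.ascontiguousarray(im),cv2.COLOR_RGB2HSV)
o,_=ray(c,(0,0));print("cam",o)
for n,roi,lo in(("green",(165,220,230,255),0),("red",(160,175,220,208),1),("sred",(115,165,160,200),1)):
    u0,v0,u1,v1=roi;s=hsv[v0:v1,u0:u1].astype(int)
    H,S,V=s[...,0],s[...,1],s[...,2]
    col=((H>40)&(H<85)&(S>80)&(V>50)) if not lo else (((H<8)|(H>172))&(S>130)&(V>80))
    cream=(V>165)&(S<90)
    m=((col|cream)).astype(np.uint8)
    cs=max(cv2.findContours(m,cv2.RETR_EXTERNAL,cv2.CHAIN_APPROX_NONE)[0],key=cv2.contourArea)
    pts=np.array([at(c,p[0]+np.array([u0,v0]),.028)[:2] for p in cs]).astype(np.float32)
    r=cv2.minAreaRect(pts*1000);print(n,r, cv2.boxPoints(r).round().tolist(),"cream",np.mean([at(c,(x+u0,y+v0),.028)[:2] for y,x in zip(*np.nonzero(cream&(m>0)))],0))
crop(im,160,165,170,"pics/c1.png")
E
```

```text
cam [0.3556023  0.11376162 1.43272711]
green ((415.81280517578125, 283.504150390625), (64.4034423828125, 152.5786590576172), 0.5640100836753845) [[383.0, 359.0], [384.0, 207.0], [449.0, 208.0], [447.0, 360.0]] cream [0.41588189 0.30636368]
red ((570.3265380859375, 305.3203125), (68.40567016601562, 151.23480224609375), 2.3699796199798584) [[533.0, 379.0], [539.0, 228.0], [608.0, 231.0], [601.0, 382.0]] cream [0.56937551 0.33518256]
sred ((595.509765625, 470.2215270996094), (107.88428497314453, 46.915321350097656), 64.01898193359375) [[551.0, 432.0], [593.0, 411.0], [640.0, 508.0], [598.0, 529.0]] cream [0.58591209 0.45231936]
```

View pics/c1.png

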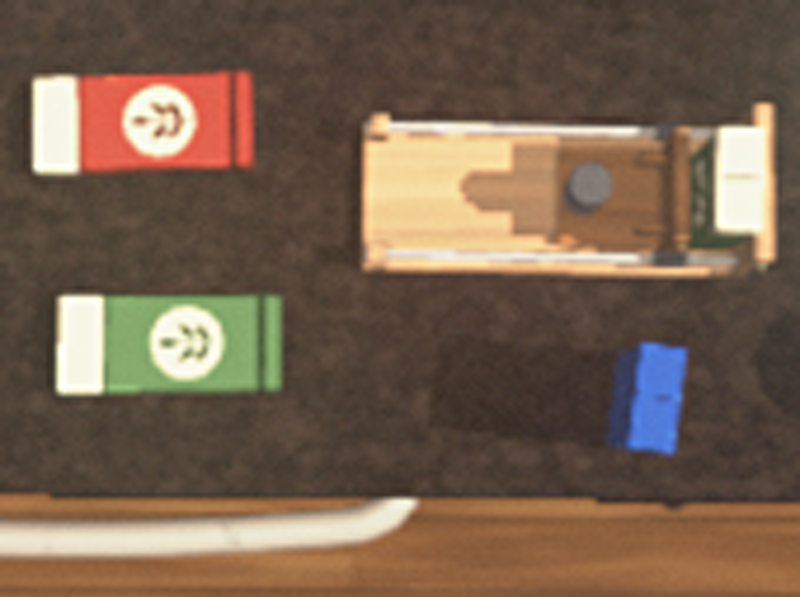

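```bash
python3 - <<'E'
from h import *;from workcell import eyes
c=eyes.camera_model("top");k=800/170
def f(n,u,v,z):print(n,at(c,(160+u/k-.5+.5/k,165+v/k-.5+.5/k),z).round(4))
f("knob",588,186,.101)
f("tray L near",363,270,.016);f("tray L far",363,135,.016)
f("panel far R",774,103,.128);f("panel near R",775,261,.128);f("panel far L",756,103,.128);f("panel near L",756,262,.128)
f("kept top L far",717,126,.166);f("kept top L near",717,231,.166);f("keptR far",761,126,.166);f("keptR near",757,232,.166)
f("board top L",676,190,.104);f("board top R",690,190,.104)
f("rod near L",385,257,.045);f("rod near R",750,257,.045);f("rod far L",385,128,.045);f("rod far R",715,128,.045)
E
```

```text
knob [0.52   0.0014 0.101 ]
tray L near [0.4699 0.1512 0.016 ]
tray L far [0.5649 0.1526 0.016 ]
panel far R [ 0.5724 -0.1176  0.128 ]
panel near R [ 0.4693 -0.1168  0.128 ]
panel far L [ 0.5723 -0.1058  0.128 ]
panel near L [ 0.4685 -0.1045  0.128 ]
kept top L far [ 0.551  -0.0746  0.166 ]
kept top L near [ 0.4844 -0.0739  0.166 ]
keptR far [ 0.5513 -0.1024  0.166 ]
keptR near [ 0.4841 -0.099   0.166 ]
board top L [ 0.5176 -0.0563  0.104 ]
board top R [ 0.5177 -0.0656  0.104 ]
rod near L [0.4766 0.1356 0.045 ]
rod near R [ 0.4791 -0.1144  0.045 ]
rod far L [0.5657 0.1367 0.045 ]
rod far R [ 0.5682 -0.0912  0.045 ]
```

Crop check: the red carton is at crop (142,122) and the green at (168,343). Both measure about 65x150 mm, so they are the full-size ones, with cream lids to the left. The rack is centred at x≈0.5205 with its panel inner face at y≈-0.103, and the knob is at (0.520, 0.001).

```bash
cat > go.py <<'E'
import sys
from h import *;from workcell import manip
s=manip.observe();p,r=tcp(s)
print("t",round(s["clock"],2),"p",p.round(4),"F",np.round(s["contact_force"],1),"open",round(s["opening"],4),"grip",round(s["grip_force"],1))
ya=r.as_matrix()[:,1];a=np.degrees(np.arctan2(ya[1],ya[0]));print("tool y angle",a.round(2), "q7",np.round(s["joint_pos"],2))
for w in sys.argv[1:]:
    x,y,z,yaw=map(float,w.split(","))
    d=r.inv().apply(np.array([x,y,z])-p)/.5
    t=-(yaw-a);t=(t+180)%360-180
    print(w,"->",d.round(4).tolist(),round(t/360,4))
E
python3 go.py .52,.001,.25,0 .52,.001,.2,0 .52,.001,.093,0
```

```text
t 0.1 p [0.17   0.6268 0.2524] F [-0.2  0.1 -0. ] open 0.0851 grip 0.0
tool y angle 74.83 q7 [-1.04  0.5  -0.43  1.55  0.22  1.14 -0.21]
.52,.001,.25,0 -> [-1.0031, -1.0248, 0.0065] 0.2079
.52,.001,.2,0 -> [-1.0031, -1.0246, 0.1065] 0.2079
.52,.001,.093,0 -> [-1.0031, -1.0242, 0.3205] 0.2079
```

{"api": "step_arm", "payload": {
  "steps": [
    [[-0.95,-0.97,0.0,0.2079],[-0.95,-0.97,0.0,0.2079],[-0.95,-0.97,0.0,0.2079],[-0.95,-0.97,0.0,0.2079],[-0.95,-0.97,0.0,0.2079],[-0.95,-0.97,0.0,0.2079],[-0.95,-0.97,0.0,0.2079],[-0.95,-0.97,0.0,0.2079],[-0.95,-0.97,0.0,0.2079],[-0.95,-0.97,0.05,0.2079],[-0.95,-0.97,0.08,0.2079],[-0.95,-0.97,0.08,0.2079],[-0.95,-0.97,0.08,0.2079],[-0.95,-0.97,0.08,0.2079],[-0.95,-0.97,0.08,0.2079],[-0.95,-0.97,0.08,0.2079]]
  ],
  "claw": 1
}}

```text
clock: 2.1
ee_pos: [0.5016, 0.0358, 0.2137]
tool_rot: [0.0, 0.707, 0.708, 0.0]
contact_force: [-0.1, 0.3, -0.9]
opening: 0.0855
grip_force: 0.0
```

```bash
python3 go.py .52,.001,.2,0 .52,.001,.093,0
```

```text
t 2.1 p [0.5016 0.0358 0.2137] F [-0.1  0.3 -0.9] open 0.0855 grip 0.0
tool y angle 0.08 q7 [-0.25  0.25  0.14  1.97 -0.05  0.92 -0.08]
.52,.001,.2,0 -> [-0.0697, 0.0367, 0.0274] 0.0002
.52,.001,.093,0 -> [-0.0698, 0.0365, 0.2414] 0.0002
```

{"api": "step_arm", "payload": {
  "steps": [
    [[-0.07,0.0366,0.03,0],[-0.07,0.0366,0.06,0],[-0.07,0.0366,0.12,0],[-0.07,0.0366,0.18,0],[-0.07,0.0366,0.22,0],[-0.07,0.0366,0.241,0],[-0.07,0.0366,0.241,0],[-0.07,0.0366,0.241,0]]
  ]
}}

```text
clock: 3.1
ee_pos: [0.5205, 0.0002, 0.0935]
tool_rot: [0.0, 0.707, 0.707, 0.001]
contact_force: [-0.5, -1.4, 0.8]
opening: 0.0855
grip_force: 0.0
```

{"api": "step_arm", "payload": {
  "steps": [
    [[0,0,0,0],[0,0,0,0],[0,0,0,0],[0,0,0,0],[0,0,0,0],[0,0,0,0]]
  ],
  "claw": 0.2
}}

```text
clock: 3.85
ee_pos: [0.5208, 0.0, 0.0934]
tool_rot: [0.001, 0.707, 0.707, 0.001]
contact_force: [0.5, -0.8, 5.1]
opening: 0.0288
grip_force: 59.0
```

{"api": "step_arm", "payload": {
  "steps": [
    [[0.03,0,0,0],[0.07,0,0,0],[0.11,0,0,0],[0.15,0,0,0],[0.18,0,0,0],[0.2,0,0,0],[0.2,0,0,0],[0.2,0,0,0]]
  ]
}}

```text
clock: 4.85
ee_pos: [0.5216, 0.1014, 0.0934]
tool_rot: [0.001, 0.707, 0.707, 0.002]
contact_force: [4.9, 2.5, 3.8]
opening: 0.0286
grip_force: 59.0
```

{"api": "step_arm", "payload": {
  "steps": [
    [[0,0,0,0],[0,0,0,0],[0,0,-0.02,0],[0,0,-0.1,0],[0,0,-0.18,0],[0,0,-0.18,0]]
  ],
  "claw": 1
}}

```text
clock: 5.6
ee_pos: [0.5222, 0.1004, 0.1865]
tool_rot: [0.002, 0.707, 0.707, 0.003]
contact_force: [0.9, -0.3, -0.3]
opening: 0.0852
grip_force: 0.0
```

```bash
python3 - <<'E'
from h import *;from workcell import eyes
a=eyes.snapshot("top");crop(a,160,165,170,"pics/c2.png",500);b=eyes.snapshot("wrist")
x=cv2.imread("pics/c2.png");y=cv2.resize(b[:,:,::-1],(300,225));o=np.zeros((375,800,3),np.uint8);o[:,:500]=x;o[:225,500:]=y;cv2.imwrite("pics/c2m.png",o)
E
python3 go.py .4157,.338,.15,0 .4157,.338,.026,0
```

```text
t 5.7 p [0.5198 0.1    0.1834] F [ 0.  -1.2 -1.3] open 0.0854 grip 0.0
tool y angle -0.02 q7 [-0.37  0.34  0.15  1.94 -0.07  0.87 -0.18]
.4157,.338,.15,0 -> [0.476, -0.2084, 0.0668] -0.0001
.4157,.338,.026,0 -> [0.4759, -0.2086, 0.3148] -0.0001Traceback (most recent call last):
  File "<stdin>", line 3, in <module>
ValueError: could not broadcast input array from shape (373,500,3) into shape (375,500,3)
```

{"api": "step_arm", "payload": {
  "steps": [
    [[0.1,-0.05,0.0,0],[0.2,-0.1,0.0,0],[0.3,-0.15,0.0,0],[0.4,-0.2,0.0,0],[0.476,-0.209,0.05,0],[0.476,-0.209,0.1,0],[0.476,-0.209,0.1,0],[0.476,-0.209,0.17,0],[0.476,-0.209,0.24,0],[0.476,-0.209,0.28,0],[0.476,-0.209,0.312,0],[0.476,-0.209,0.312,0],[0.476,-0.209,0.312,0]]
  ]
}}

```text
clock: 7.32
ee_pos: [0.4161, 0.3382, 0.0276]
tool_rot: [0.0, 0.707, 0.707, 0.001]
contact_force: [0.5, -0.4, -0.3]
opening: 0.0852
grip_force: 0.0
```

{"api": "step_arm", "payload": {
  "steps": [
    [[0,0,0,0],[0,0,0,0],[0,0,0,0],[0,0,0,0]]
  ],
  "claw": 0.7
}}

```text
clock: 7.82
ee_pos: [0.4162, 0.3386, 0.0282]
tool_rot: [0.0, 0.707, 0.707, 0.001]
contact_force: [-0.9, -1.9, 5.9]
opening: 0.0635
grip_force: 66.0
```

{"api": "step_arm", "payload": {
  "steps": [
    [[0,0,-0.04,0],[0,0,-0.1,0],[0,0,-0.18,0],[0,0,-0.26,0],[0,0,-0.32,0],[0,0,-0.32,0],[0,0,-0.32,0],[0,0,-0.32,0]]
  ]
}}

```text
clock: 8.82
ee_pos: [0.4147, 0.3373, 0.1855]
tool_rot: [-0.0, 0.707, 0.707, -0.001]
contact_force: [0.7, -0.5, -1.6]
opening: 0.0638
grip_force: 66.4
```

```bash
python3 - <<'E'
from h import *;from workcell import eyes,manip
print(manip.observe()["moment"])
a=eyes.snapshot("scene");crop(a,130,120,180,"pics/a.png",450);b=eyes.snapshot("wrist")
x=cv2.imread("pics/a.png");y=cv2.resize(b[:,:,::-1],(350,263));o=np.zeros((400,800,3),np.uint8);o[:x.shape[0],:450]=x;o[:263,450:]=y;cv2.imwrite("pics/v4.png",o)
E
python3 go.py
```

```text
[ 0.05371095  0.00333267 -0.06059117]
t 8.93 p [0.4149 0.3375 0.1856] F [ 0.  -0.5 -1.7] open 0.0639 grip 66.4
tool y angle -0.01 q7 [-0.77  0.35  0.04  1.91 -0.02  0.88 -0.72]
```

View pics/v4.png

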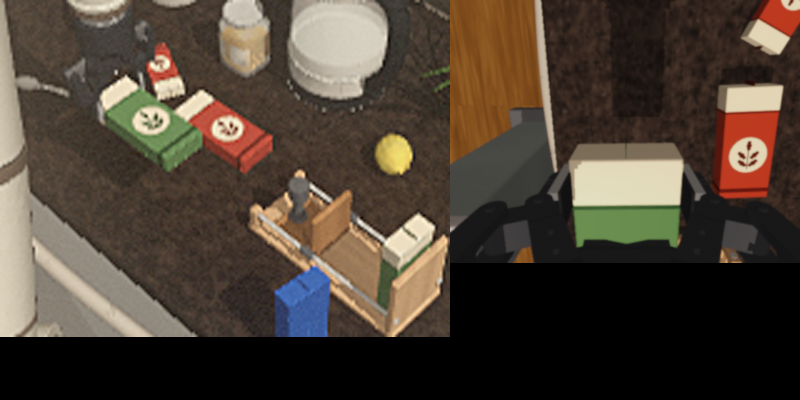

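The picture shows the slider back, knob at crop (298,185), and the green carton held level at (150,122). It doesn't swing on its own, so I'll lower it and ease the grip.

{"api": "step_arm", "payload": {
  "steps": [
    [[0,0,0.1,0],[0,0,0.2,0],[0,0,0.27,0],[0,0,0.27,0],[0,0,0.27,0]]
  ]
}}

```text
clock: 9.55
ee_pos: [0.416, 0.3384, 0.0525]
tool_rot: [0.0, 0.707, 0.707, 0.0]
contact_force: [0.1, -0.3, -1.0]
opening: 0.0637
grip_force: 66.6
```

{"api": "step_arm", "payload": {
  "steps": [
    [[0,0,0,0],[0,0,0,0]]
  ],
  "claw": 0.745
}}

```text
clock: 9.8
ee_pos: [0.4163, 0.3387, 0.0533]
tool_rot: [0.0, 0.707, 0.707, 0.001]
contact_force: [-0.4, 0.1, -1.3]
opening: 0.0638
grip_force: 56.4
```

{"api": "step_arm", "payload": {
  "steps": [
    [[0,0,0,0],[0,0,0,0]]
  ],
  "claw": 0.75
}}

```text
clock: 10.05
ee_pos: [0.4156, 0.3381, 0.0522]
tool_rot: [-0.0, 0.707, 0.707, 0.0]
contact_force: [-0.0, -1.1, -1.8]
opening: 0.0643
grip_force: 39.1
```

```bash
python3 go.py; python3 -c "
from workcell import manip;print(manip.observe()['moment'])"
```

```text
t 10.05 p [0.4156 0.3381 0.0522] F [-0.  -1.1 -1.8] open 0.0643 grip 39.1
tool y angle -0.01 q7 [-0.76  0.56  0.03  1.98 -0.03  0.61 -0.71]
[ 0.06706305 -0.03842068 -0.00036517]
```

{"api": "step_arm", "payload": {
  "steps": [
    [[0,0,0,0],[0,0,0,0]]
  ],
  "claw": 0.755
}}

```text
clock: 10.3
ee_pos: [0.4154, 0.338, 0.0518]
tool_rot: [-0.0, 0.707, 0.707, -0.0]
contact_force: [0.1, -0.1, -1.2]
opening: 0.0644
grip_force: 22.3
```

{"api": "step_arm", "payload": {
  "steps": [
    [[0,0,0,0],[0,0,0,0]]
  ],
  "claw": 0.757
}}

```text
clock: 10.55
ee_pos: [0.4154, 0.338, 0.0517]
tool_rot: [-0.0, 0.707, 0.707, -0.0]
contact_force: [0.5, 0.1, -1.2]
opening: 0.0648
grip_force: 16.0
```

```bash
python3 go.py; python3 - <<'E'
from h import *;from workcell import eyes,manip
print(manip.observe()["moment"])
a=eyes.snapshot("scene");crop(a,130,120,120,"pics/a5.png",400)
a=eyes.snapshot("wrist");cv2.imwrite("pics/w5.png",a[:,:,::-1])
E
```

```text
t 10.55 p [0.4154 0.338  0.0517] F [ 0.5  0.1 -1.2] open 0.0648 grip 16.0
tool y angle -0.01 q7 [-0.76  0.56  0.03  1.98 -0.03  0.6  -0.71]
[0.07519881 0.02916809 0.04794443]
```

```bash
cat > tilt.py <<'E'
import sys
from h import *;from workcell import eyes,manip
col=sys.argv[1];d=float(sys.argv[2]) if len(sys.argv)>2 else .02
p,_=tcp(manip.observe());im=eyes.snapshot("scene");c=eyes.camera_model("scene")
hsv=cv2.cvtColor(im,cv2.COLOR_RGB2HSV).astype(int);H,S,V=[hsv[...,i] for i in range(3)]
m=((H>40)&(H<85)&(S>70)&(V>40)) if col=="g" else (((H<8)|(H>172))&(S>120)&(V>60))
best=[]
for th in range(-10,101,2):
  for dz in (-.028,-.018,-.008,.002):
    t=np.radians(th);ax=np.array([0,-np.cos(t),-np.sin(t)]);n=np.array([0,-np.sin(t),np.cos(t)])
    g=p+[0,0,dz]  # carton mid-thickness point at distance d from the lid end
    P=[g+ax*a+n*b+[w,0,0] for a in(.036-d,.15-d) for b in(-.014,.014) for w in(-.0325,.0325)]
    k=np.zeros(m.shape,np.uint8);cv2.fillConvexPoly(k,cv2.convexHull(proj(c,P).round().astype(int)),1)
    u,v,w,h=cv2.boundingRect(k);R0=np.zeros_like(k);R0[max(0,v-25):v+h+25,max(0,u-25):u+w+25]=1
    best.append(((k&m).sum()/max(1,(k|(m&1)).sum() if 0 else (k+m*R0>0).sum()),th,dz))
print("IoU,tilt,dz",sorted(best)[-4:])
E
python3 tilt.py g
```

```text
IoU,tilt,dz [(np.float64(0.7044776119402985), 0, -0.008), (np.float64(0.7170658682634731), -2, -0.018), (np.float64(0.7210682492581603), 2, -0.008), (np.float64(0.7267267267267268), 4, -0.008)]
```

{"api": "step_arm", "payload": {
  "steps": [
    [[0,0,0,0],[0,0,0,0],[0,0,0,0]]
  ],
  "claw": 0.759
}}

```text
clock: 11.08
ee_pos: [0.4155, 0.338, 0.0518]
tool_rot: [-0.0, 0.707, 0.707, 0.0]
contact_force: [0.2, -0.2, -1.2]
opening: 0.0647
grip_force: 10.1
```

```bash
python3 tilt.py g
```

```text
IoU,tilt,dz [(np.float64(0.6885245901639344), -4, -0.018), (np.float64(0.6932153392330384), 6, -0.008), (np.float64(0.7051851851851851), 2, -0.008), (np.float64(0.7132132132132132), 4, -0.008)]
```

{"api": "step_arm", "payload": {
  "steps": [
    [[0,0,0,0],[0,0,0,0],[0,0,0,0]]
  ],
  "claw": 0.7605
}}

```text
clock: 11.5
ee_pos: [0.4155, 0.338, 0.0518]
tool_rot: [0.0, 0.707, 0.707, -0.0]
contact_force: [-0.2, 0.1, -0.9]
opening: 0.0648
grip_force: 2.0
```

```bash
python3 tilt.py g
```

```text
IoU,tilt,dz [(np.float64(0.7016011644832606), 18, -0.008), (np.float64(0.711738484398217), 16, -0.008), (np.float64(0.7153179190751445), 12, -0.008), (np.float64(0.7184325108853411), 14, -0.008)]
```

{"api": "step_arm", "payload": {
  "steps": [
    [[0,0,-0.015,0],[0,0,-0.03,0],[0,0,-0.045,0],[0,0,-0.06,0],[0,0,-0.075,0],[0,0,-0.09,0],[0,0,-0.09,0]]
  ]
}}

```text
clock: 12.42
ee_pos: [0.4159, 0.3387, 0.0977]
tool_rot: [-0.0, 0.707, 0.707, 0.001]
contact_force: [-0.1, 1.2, 1.3]
opening: 0.0646
grip_force: 2.1
```

```bash
python3 tilt.py g
```

```text
IoU,tilt,dz [(np.float64(0.7246376811594203), 42, -0.008), (np.float64(0.7317073170731707), 40, -0.008), (np.float64(0.7333333333333333), 36, -0.008), (np.float64(0.7437774524158126), 38, -0.008)]
```

{"api": "step_arm", "payload": {
  "steps": [
    [[0,0,-0.015,0],[0,0,-0.03,0],[0,0,-0.045,0],[0,0,-0.06,0],[0,0,-0.075,0],[0,0,-0.085,0],[0,0,-0.085,0]]
  ]
}}

```text
clock: 13.35
ee_pos: [0.4159, 0.3386, 0.1401]
tool_rot: [-0.0, 0.707, 0.707, 0.001]
contact_force: [-0.0, 1.0, 3.0]
opening: 0.0649
grip_force: 2.4
```

```bash
python3 tilt.py g
```

```text
IoU,tilt,dz [(np.float64(0.6586826347305389), 66, -0.018), (np.float64(0.6671732522796353), 68, -0.018), (np.float64(0.6707317073170732), 72, -0.018), (np.float64(0.6775193798449612), 70, -0.018)]
```

{"api": "step_arm", "payload": {
  "steps": [
    [[0,0,-0.01,0],[0,0,-0.02,0],[0,0,-0.03,0],[0,0,-0.04,0],[0,0,-0.04,0],[0,0,-0.04,0]]
  ]
}}

```text
clock: 14.15
ee_pos: [0.4154, 0.3379, 0.1592]
tool_rot: [-0.0, 0.707, 0.707, -0.0]
contact_force: [-0.7, -1.0, -1.3]
opening: 0.065
grip_force: 1.9
```

```bash
python3 tilt.py g;python3 - <<'E'
from h import *;from workcell import eyes,manip
print(manip.observe()["moment"])
a=eyes.snapshot("scene");crop(a,130,100,120,"pics/a.png",450);b=eyes.snapshot("wrist")
x=cv2.imread("pics/a.png");y=cv2.resize(b[:,:,::-1],(350,263));o=np.zeros((400,800,3),np.uint8);o[:x.shape[0],:450]=x;o[:263,450:]=y;cv2.imwrite("pics/v5.png",o)
E
```

```text
IoU,tilt,dz [(np.float64(0.6166134185303515), 84, -0.028), (np.float64(0.6174603174603175), 80, -0.028), (np.float64(0.6209048361934477), 78, -0.018), (np.float64(0.627172195892575), 80, -0.018)]
[-0.00141475 -0.05978657 -0.00371065]
```

View pics/v5.png

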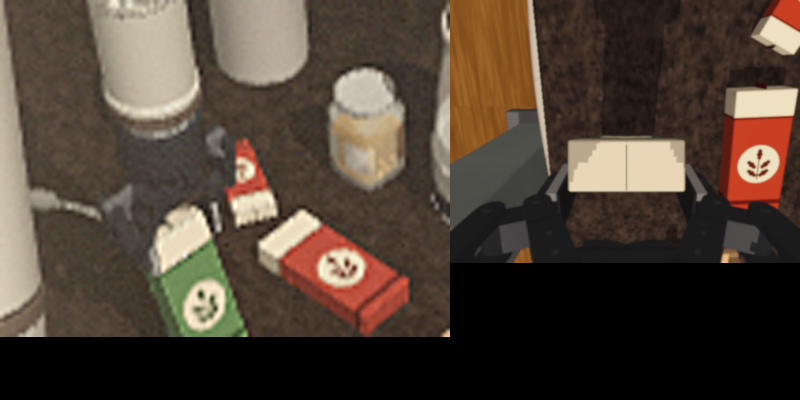

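The carton hangs close to upright: scene crop lid (185,240), wrist view shows the lid top square-on at (627,165). I'll seat it on the worktop with the loose grip to true it up.

{"api": "step_arm", "payload": {
  "steps": [
    [[0,0,0.006,0],[0,0,0.012,0],[0,0,0.018,0],[0,0,0.024,0],[0,0,0.024,0]]
  ]
}}

```text
clock: 14.92
ee_pos: [0.4153, 0.3378, 0.1469]
tool_rot: [-0.0, 0.707, 0.707, -0.0]
contact_force: [-0.2, 1.2, -0.5]
opening: 0.065
grip_force: 1.9
```

```bash
python3 tilt.py g
```

```text
IoU,tilt,dz [(np.float64(0.6341463414634146), 82, -0.018), (np.float64(0.6376811594202898), 78, -0.018), (np.float64(0.6471571906354515), 82, -0.028), (np.float64(0.6490939044481054), 80, -0.018)]
```

{"api": "step_arm", "payload": {
  "steps": [
    [[-0.006,0,0.004,0],[-0.012,0,0.006,0],[-0.018,0,0.008,0],[-0.024,0,0.01,0],[-0.024,0,0.01,0]]
  ]
}}

```text
clock: 15.6
ee_pos: [0.4157, 0.3256, 0.1424]
tool_rot: [0.0, 0.707, 0.707, 0.0]
contact_force: [0.4, 1.0, 2.5]
opening: 0.0651
grip_force: 2.5
```

```bash
python3 tilt.py g;python3 - <<'E'
from h import *;from workcell import eyes,manip
a=eyes.snapshot("scene");crop(a,150,140,80,"pics/v6.png",800)
E
```

```text
IoU,tilt,dz [(np.float64(0.6198630136986302), 86, -0.028), (np.float64(0.6218487394957983), 84, -0.018), (np.float64(0.6296296296296297), 88, -0.028), (np.float64(0.6341880341880342), 86, -0.018)]
```

View pics/v6.png

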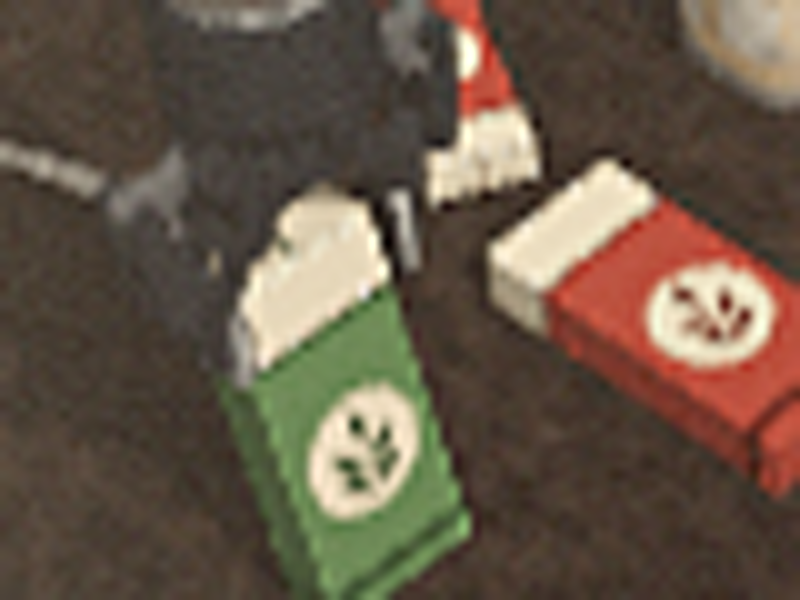

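```bash
python3 - <<'E'
from h import *;from workcell import eyes
c=eyes.camera_model("scene")
f=lambda u,v:(150+u/10-.45,140+v/10-.45)
for uv in((470,525),(390,287),(265,368),(232,382)):
    o,d=ray(c,f(*uv))
    for x in (.448,.383): 
        print(uv,x,(o+d*(x-o[0])/d[0]).round(4))
E
```

```text
(470, 525) 0.448 [0.448  0.295  0.0088]
(470, 525) 0.383 [0.383  0.2068 0.1399]
(390, 287) 0.448 [0.448  0.3227 0.1173]
(390, 287) 0.383 [0.383  0.2314 0.2366]
(265, 368) 0.448 [0.448  0.4109 0.0057]
(265, 368) 0.383 [0.383  0.31   0.1372]
(232, 382) 0.448 [ 0.448   0.4356 -0.0217]
(232, 382) 0.383 [0.383  0.332  0.1128]
```

```bash
python3 - <<'E'
from h import *;from workcell import eyes
from scipy.optimize import least_squares
c=eyes.camera_model("scene")
f=lambda u,v:(150+u/10-.45,140+v/10-.45)
obs=np.array([f(470,520),f(332,600),f(390,287),f(262,372),f(228,378)])
def P(q):
    x,y,z,t,yaw,lid=q;M=R.from_euler("zx",[yaw,t]).as_matrix() # t: lean of top to +y is negative x-rot
    L=np.array([[.0325,-.014,0],[-.0325,-.014,0],[.0325,-.014,.15-lid],[-.0325,-.014,.15-lid],[-.0325,.014,.15-lid]])
    return proj(c,L@M.T+[x,y,z])
pr=np.array([.4157,.32,.0,0,0,.031]);sg=np.array([.003,.05,.01,.5,.03,.003])
r=least_squares(lambda q:np.r_[(P(q)-obs).ravel()/.7,(q-pr)/sg],pr)
q=r.x;print(q.round(4),"lean deg",np.degrees(q[3]),"rms",np.abs(P(q)-obs).round(1).tolist())
E
```

```text
[ 0.4185  0.3147  0.0032 -0.158   0.0176  0.0357] lean deg -9.049876149879735 rms [[0.4, 0.3], [0.3, 1.8], [1.3, 0.2], [0.1, 1.5], [1.6, 2.3]]
```

{"api": "step_arm", "payload": {
  "steps": [
    [[-0.006,0,0.002,0],[-0.012,0,0.003,0],[-0.018,0,0.004,0],[-0.018,0,0.004,0]]
  ]
}}

```text
clock: 16.2
ee_pos: [0.4156, 0.3164, 0.1402]
tool_rot: [0.0, 0.707, 0.707, -0.0]
contact_force: [0.6, 0.2, 2.9]
opening: 0.065
grip_force: 2.6
```

```bash
python3 tilt.py g
```

```text
IoU,tilt,dz [(np.float64(0.6192982456140351), 86, -0.018), (np.float64(0.6195462478184991), 88, -0.018), (np.float64(0.6297640653357531), 90, -0.028), (np.float64(0.6323529411764706), 92, -0.028)]
```

{"api": "step_arm", "payload": {
  "steps": [
    [[0,0,0,0],[0,0,0,0],[0,0,-0.05,0],[0,0,-0.13,0],[0,0,-0.21,0],[0,0,-0.29,0],[-0.02,0,-0.32,0],[-0.1,0.03,-0.32,0],[-0.2,0.07,-0.32,0],[-0.3,0.1,-0.32,0],[-0.4,0.13,-0.32,0],[-0.5,0.16,-0.32,0],[-0.6,0.18,-0.32,0],[-0.68,0.2,-0.32,0],[-0.72,0.209,-0.32,0],[-0.728,0.209,-0.32,0],[-0.728,0.209,-0.32,0],[-0.728,0.209,-0.32,0]]
  ],
  "claw": 0.72
}}

```text
clock: 18.5
ee_pos: [0.5195, -0.0456, 0.2998]
tool_rot: [-0.001, 0.706, 0.708, -0.0]
contact_force: [0.2, 1.1, -0.9]
opening: 0.0638
grip_force: 66.6
```

```bash
python3 go.py .5205,-.052,.2,0 .5205,-.052,.158,0;python3 - <<'E'
from h import *;from workcell import eyes,manip
a=eyes.snapshot("scene");crop(a,210,80,130,"pics/a.png",450);b=eyes.snapshot("wrist")
x=cv2.imread("pics/a.png");y=cv2.resize(b[:,:,::-1],(350,263));o=np.zeros((400,800,3),np.uint8);o[:x.shape[0],:450]=x;o[:263,450:]=y;cv2.imwrite("pics/v7.png",o)
E
```

```text
t 18.5 p [ 0.5195 -0.0456  0.2998] F [ 0.2  1.1 -0.9] open 0.0638 grip 66.6
tool y angle 0.11 q7 [-0.26  0.2   0.34  1.84 -0.07  1.12  0.11]
.5205,-.052,.2,0 -> [-0.0129, 0.0022, 0.1997] 0.0003
.5205,-.052,.158,0 -> [-0.013, 0.0023, 0.2837] 0.0003
```

View pics/v7.png

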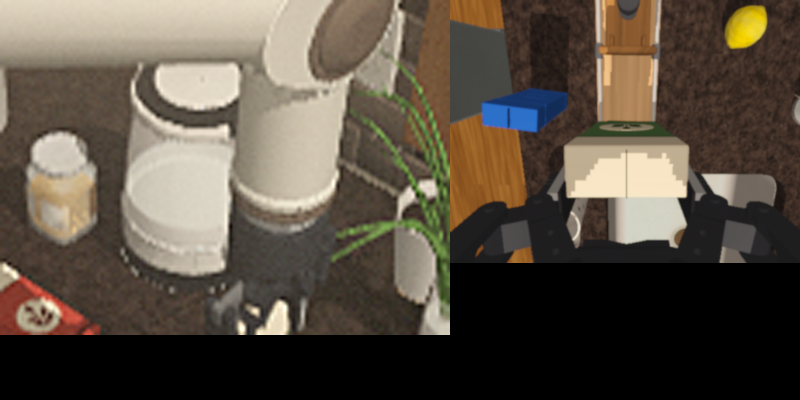

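```bash
cat > wfit.py <<'E'
import sys,json
from h import *;from workcell import eyes
from scipy.optimize import least_squares
c=eyes.camera_model("wrist");from workcell import manip
p,_=tcp(manip.observe());o,_=ray(c,(0,0));print("cam",o,"tcp",p)
obs=(np.array(json.loads(sys.argv[1]))-[450,0])*512/350
def P(q):
    x,y,z,t,yaw=q;M=R.from_euler("zx",[yaw,t]).as_matrix()
    L=np.array([[-.0325,-.014,.075],[.0325,-.014,.075],[-.0325,.014,-.075],[.0325,.014,-.075]])
    return proj(c,L@M.T+[x,y,z])
pr=np.r_[p+[0,0,-.065],0,0]
r=least_squares(lambda q:np.r_[(P(q)-obs).ravel(),(q-pr)/[.01,.05,.05,.5,.1]],pr);q=r.x
print(q.round(4),"lean deg (neg: top to +y)",np.degrees(q[3]).round(1),"res",(P(q)-obs).round(1).tolist(),"lowest z",q[2]-.075*np.cos(q[3])-.014*abs(np.sin(q[3])))
E
python3 wfit.py "[[565,197],[688,197],[598,122],[656,122]]"
```

```text
cam [0.52047144 0.02725708 0.42032505] tcp [ 0.5197257  -0.04579577  0.30014753]
[ 0.5209 -0.0412  0.2366 -0.1783 -0.0018] lean deg (neg: top to +y) -10.2 res [[0.1, -0.2], [0.6, 0.3], [0.5, -0.2], [-2.0, 0.1]] lowest z 0.16035195429010848
```

```bash
python3 - <<'E'
from h import *;from workcell import eyes,manip
c=eyes.camera_model("wrist");b=eyes.snapshot("wrist")
p,_=tcp(manip.observe())
for lean,dy in((0,0),(-5,0),(-10,0),(5,0)):
    M=R.from_euler("x",lean,degrees=True).as_matrix()
    L=np.array([[sx*.0325,sy*.014,z] for z in(.012,-.024,-.138) for sy in(-1,1) for sx in(-1,1)])
    q=proj(c,L@M.T+p);print(lean,(q*350/512+[450,0]).round(0)[::1].tolist())
crop(b,150,160,210,"pics/v8.png",800)
E
```

```text
0 [[566.0, 225.0], [684.0, 225.0], [562.0, 180.0], [688.0, 180.0], [579.0, 190.0], [671.0, 190.0], [576.0, 153.0], [674.0, 153.0], [598.0, 138.0], [653.0, 138.0], [597.0, 115.0], [654.0, 115.0]]
-5 [[565.0, 225.0], [684.0, 225.0], [563.0, 177.0], [687.0, 177.0], [579.0, 194.0], [672.0, 194.0], [577.0, 156.0], [673.0, 156.0], [598.0, 148.0], [653.0, 148.0], [597.0, 125.0], [654.0, 125.0]]
-10 [[565.0, 225.0], [685.0, 225.0], [563.0, 174.0], [687.0, 174.0], [578.0, 198.0], [672.0, 198.0], [577.0, 158.0], [673.0, 158.0], [598.0, 159.0], [653.0, 159.0], [598.0, 135.0], [653.0, 135.0]]
5 [[567.0, 225.0], [683.0, 225.0], [562.0, 183.0], [688.0, 183.0], [579.0, 187.0], [671.0, 187.0], [576.0, 151.0], [674.0, 151.0], [597.0, 128.0], [654.0, 128.0], [596.0, 105.0], [655.0, 105.0]]
```

View pics/v8.png

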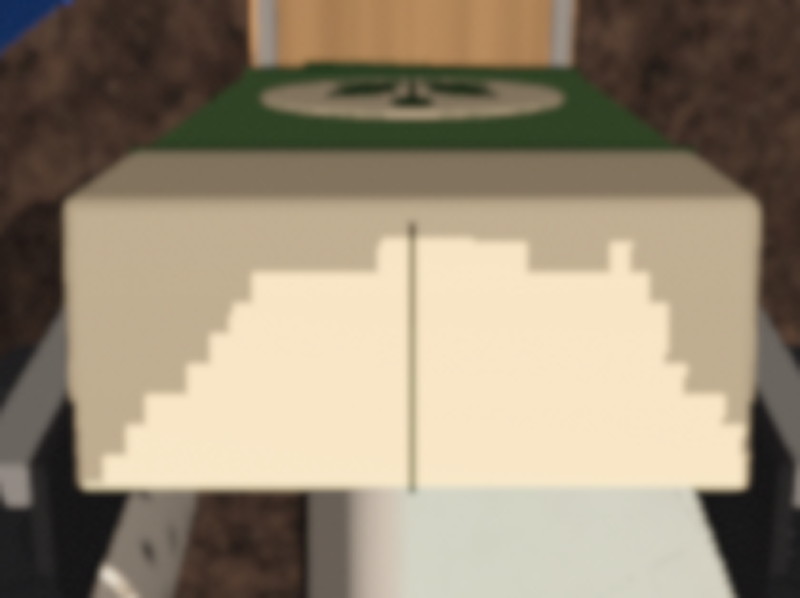

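```bash
python3 - <<'E'
from h import *;from workcell import eyes,manip
from scipy.optimize import least_squares
c=eyes.camera_model("wrist");p,_=tcp(manip.observe());k=800/210
obs=np.array([(78,490),(748,490),(65,200),(762,200),(135,152),(692,152)])/k+[150,160]-.5+.5/k
def P(q,extra=None):
    x,y,z,t,yaw,lid=q;M=R.from_euler("zx",[yaw,t]).as_matrix()
    L=np.array([[sx*.0325,sy*.014,h] for sy,h in((-1,.0),(1,0),(1,-lid)) for sx in(-1,1)]+[[0,.014,-.061],[0,.014,-.112],[0,.014,-.15]])
    return proj(c,L@M.T+[x,y,z])
pr=np.r_[p+[0,0,.012],0,0,.034]
r=least_squares(lambda q:np.r_[(P(q)[:6]-obs).ravel(),(q-pr)/[.01,.05,.05,.5,.1,.003]],pr);q=r.x
print(p,q.round(4),"lean",np.degrees(q[3]).round(1),"res",(P(q)[:6]-obs).round(1).tolist())
print("label near, far, bottom rows in crop",((P(q)[6:,1]-160+.5)*k).round(0))
E
```

```text
[ 0.51982847 -0.04597562  0.30026616] [ 5.208e-01 -2.910e-02  3.089e-01 -1.663e-01  5.000e-04  3.090e-02] lean -9.5 res [[-0.7, -0.4], [0.9, -0.4], [0.3, 0.4], [-0.2, 0.5], [0.2, -0.1], [-0.4, -0.0]]
label near, far, bottom rows in crop [120.  84.  66.]
```

The wrist crop shows the lid top's edges at rows 490 and 200. Fitting them gives a lean of 9.5° with the top toward +y. I'll lower into the open tray, then drag it upright against floor friction with a medium grip.

{"api": "step_arm", "payload": {
  "steps": [
    [[0.02,0.001,0.0,0],[0.05,0.001,0.02,0],[0.05,0.001,0.08,0],[0.05,0.001,0.15,0],[0.05,0.001,0.21,0],[0.05,0.001,0.25,0],[0.05,0.001,0.27,0],[0.05,0.001,0.279,0],[0.05,0.001,0.279,0],[0.05,0.001,0.279,0]]
  ]
}}

```text
clock: 19.9
ee_pos: [0.521, -0.022, 0.1615]
tool_rot: [0.0, 0.707, 0.707, 0.001]
contact_force: [-0.4, 0.1, -2.3]
opening: 0.0637
grip_force: 66.6
```

{"api": "step_arm", "payload": {
  "steps": [
    [[0,0,0.004,0],[0,0,0.007,0],[0,0,0.009,0],[0,0,0.009,0]]
  ],
  "claw": 0.756
}}

```text
clock: 20.4
ee_pos: [0.5204, -0.0221, 0.1563]
tool_rot: [-0.0, 0.707, 0.707, 0.0]
contact_force: [-0.2, -0.6, -0.8]
opening: 0.0645
grip_force: 20.4
```

{"api": "step_arm", "payload": {
  "steps": [
    [[0,0,0.004,0],[-0.006,0,0.005,0],[-0.012,0,0.005,0],[-0.018,0,0.005,0],[-0.024,0,0.005,0],[-0.03,0,0.005,0],[-0.036,0,0.005,0],[-0.036,0,0.005,0]]
  ]
}}

```text
clock: 21.4
ee_pos: [0.5208, -0.0402, 0.1541]
tool_rot: [0.0, 0.707, 0.707, 0.0]
contact_force: [-0.1, 0.3, 6.0]
opening: 0.0647
grip_force: 20.9
```

```bash
cat > wlid.py <<'E'
# fit lid top quad (cream vs rest) seen by the wrist camera: corners by minimal code
from h import *;from workcell import eyes,manip
from scipy.optimize import least_squares
p,_=tcp(manip.observe());c=eyes.camera_model("wrist");b=eyes.snapshot("wrist")
cv2.imwrite("pics/wl.png",b[:,:,::-1])
hsv=cv2.cvtColor(b,cv2.COLOR_RGB2HSV).astype(int);S,V=hsv[...,1],hsv[...,2]
u0=int(proj(c,p)[0,0]);col=V[:,u0-25];
print("tcp px",proj(c,p+[0,0,.01]).round(0))
for u in(u0-60,u0-25,u0+25,u0+60):
    print(u,[(v,b[v,u].tolist()) for v in range(165,330) if np.abs(b[v,u].astype(int)-b[v-1,u].astype(int)).sum()>45])
E
python3 wlid.py
```

```text
tcp px [[256. 294.]]
195 [(181, [186, 178, 164]), (182, [152, 148, 132]), (183, [111, 115, 94]), (184, [78, 91, 64]), (196, [97, 95, 70]), (197, [128, 118, 93]), (274, [233, 222, 190]), (275, [250, 241, 210]), (291, [234, 225, 193]), (292, [190, 183, 149]), (293, [123, 124, 91]), (294, [70, 86, 52]), (321, [63, 74, 47]), (322, [101, 99, 73]), (323, [130, 120, 95])]
230 [(165, [129, 119, 94]), (178, [104, 105, 74]), (179, [67, 83, 49]), (195, [67, 73, 49]), (196, [108, 101, 78]), (197, [137, 123, 99]), (240, [232, 218, 186]), (241, [250, 237, 206]), (291, [233, 224, 191]), (292, [190, 182, 148]), (293, [121, 123, 89]), (294, [68, 86, 52]), (322, [72, 79, 51]), (323, [112, 106, 80]), (324, [139, 125, 101])]
280 [(178, [122, 118, 88]), (179, [83, 92, 60]), (180, [60, 79, 45]), (195, [68, 74, 50]), (196, [109, 102, 79]), (197, [136, 123, 99]), (240, [232, 217, 186]), (241, [250, 237, 205]), (291, [229, 218, 185]), (292, [175, 168, 135]), (293, [101, 108, 75]), (294, [62, 82, 48]), (323, [62, 73, 46]), (324, [99, 98, 71]), (325, [130, 119, 94])]
315 [(176, [114, 111, 91]), (177, [88, 96, 72]), (178, [68, 84, 54]), (195, [74, 78, 54]), (196, [112, 106, 81]), (197, [138, 125, 100]), (233, [227, 211, 180]), (234, [243, 228, 196]), (291, [234, 219, 186]), (292, [198, 175, 141]), (293, [159, 127, 92]), (294, [144, 108, 73]), (324, [70, 76, 51]), (325, [110, 104, 79]), (326, [138, 125, 101])]
```

```bash
cat > fit2.py <<'E'
import sys
from h import *;from workcell import eyes,manip
from scipy.optimize import fsolve
c=eyes.camera_model("wrist");p,_=tcp(manip.observe());r1,r2,fl=map(float,sys.argv[1:4])
def rows(q,full=0):
    y,t=q;M=R.from_euler("x",t).as_matrix();z=fl+.15*np.cos(t)+.014*abs(np.sin(t))
    P=np.array([[0,-.014,0],[0,.014,-.031]])@M.T+[p[0],y,z]
    return proj(c,P)[:,1]-[r1,r2]
q=fsolve(rows,[p[1]+.01,-.05]);print("tcp",p.round(4),"top centre y",q[0].round(4),"bottom y",(q[0]+.15*np.sin(q[1])).round(4),"lean",np.degrees(q[1]).round(1))
E
python3 fit2.py 292.3 196 .016
```

```text
tcp [ 0.5208 -0.0401  0.1541] top centre y -0.0233 bottom y -0.0333 lean -3.8
```

{"api": "step_arm", "payload": {
  "steps": [
    [[0,0,0,0],[0,0,0,0],[0.01,0,0,0],[0.02,0,0,0],[0.02,0,0,0]]
  ],
  "claw": 1
}}

```text
clock: 22.08
ee_pos: [0.5204, -0.0292, 0.1537]
tool_rot: [-0.0, 0.707, 0.707, 0.0]
contact_force: [0.4, -0.3, -1.5]
opening: 0.0855
grip_force: 0.0
```

```bash
python3 wlid.py | sed -n '1p;3p'
```

```text
tcp px [[256. 294.]]
230 [(170, [97, 80, 48]), (171, [59, 60, 33]), (172, [34, 46, 24]), (182, [74, 76, 53]), (183, [100, 93, 71]), (199, [81, 82, 57]), (200, [51, 64, 37]), (222, [54, 58, 39]), (223, [87, 82, 61]), (224, [111, 99, 79]), (251, [156, 139, 113]), (252, [179, 161, 133]), (253, [201, 183, 153]), (254, [217, 199, 169]), (320, [203, 194, 162]), (321, [160, 153, 121]), (322, [97, 99, 71]), (323, [53, 67, 39])]
```

```bash
python3 fit2.py 321.5 223 .016; python3 go.py
```

```text
tcp [ 0.5204 -0.0296  0.1537] top centre y -0.0247 bottom y -0.0368 lean -4.6
t 22.12 p [ 0.5204 -0.0296  0.1537] F [ 0.2  0.3 -0. ] open 0.0854 grip 0.0
tool y angle 0.04 q7 [-0.24  0.38  0.29  1.98 -0.15  0.8   0.14]
```

{"api": "step_arm", "payload": {
  "steps": [
    [[0,0,0,0],[0,0,0,0],[0,0,0,0],[0,0,-0.002,0],[-0.012,0,-0.002,0],[-0.024,0,-0.002,0],[-0.036,0,-0.002,0],[-0.048,0,-0.002,0],[-0.054,0,-0.002,0],[-0.054,0,0,0],[-0.054,0,0,0]]
  ],
  "claw": 0.72
}}

```text
clock: 23.5
ee_pos: [0.5205, -0.0574, 0.1542]
tool_rot: [0.0, 0.707, 0.707, -0.0]
contact_force: [-1.6, -1.8, 4.2]
opening: 0.0643
grip_force: 66.4
```

{"api": "step_arm", "payload": {
  "steps": [
    [[0,0,0,0],[0,0,0,0],[0,0,-0.05,0],[0,0,-0.12,0],[0.01,0,-0.2,0],[0.06,0,-0.26,0],[0.16,0,-0.26,0],[0.26,0,-0.26,0],[0.26,0,-0.26,0]]
  ],
  "claw": 1
}}

```text
clock: 24.62
ee_pos: [0.5199, 0.0786, 0.2836]
tool_rot: [-0.001, 0.704, 0.71, 0.001]
contact_force: [1.1, 0.2, -1.1]
opening: 0.0856
grip_force: 0.0
```

```bash
python3 - <<'E'
from h import *;from workcell import eyes,manip
a=eyes.snapshot("scene");crop(a,200,170,120,"pics/a.png",400);b=eyes.snapshot("top");crop(b,160,165,170,"pics/b.png",400)
x=cv2.imread("pics/a.png");y=cv2.imread("pics/b.png");o=np.zeros((300,800,3),np.uint8);o[:x.shape[0],:400]=x;o[:y.shape[0],400:]=y;cv2.imwrite("pics/v9.png",o)
E
python3 go.py .5695,.358,.2,2.4 .5695,.358,.0275,2.4
```

```text
t 24.73 p [0.5202 0.0735 0.2836] F [ 0.1 -0.5  0.1] open 0.0856 grip 0.0
tool y angle 0.1 q7 [-0.41  0.22  0.25  1.85 -0.06  1.08 -0.13]
.5695,.358,.2,2.4 -> [0.569, 0.0996, 0.167] -0.0064
.5695,.358,.0275,2.4 -> [0.5691, 0.0997, 0.512] -0.0064
```

View pics/v9.png

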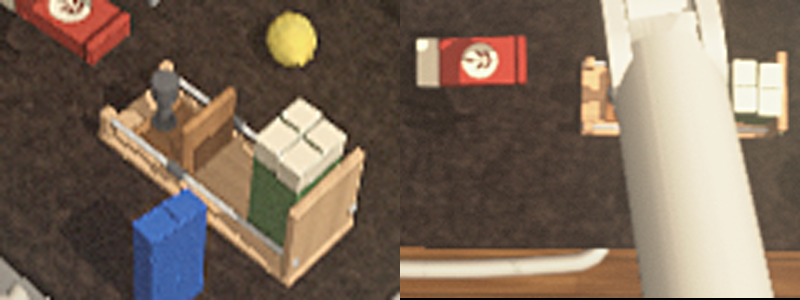

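The picture shows both green cartons standing side by side at scene crop (297,145), the slider clear at (210,130), and red, lemon and blue untouched. Next is red; first a clearance check against the honey jar.

```bash
python3 - <<'E'
from h import *;from workcell import eyes
c=eyes.camera_model("top");k=512/800
for uv in((233,215),(251,212),(268,210),(251,248),(233,240),(272,240)): print(uv,at(c,(uv[0]*k,uv[1]*k),.11).round(3),at(c,(uv[0]*k,uv[1]*k),0.).round(3))
E
```

```text
(233, 215) [0.725 0.427 0.11 ] [0.755 0.453 0.   ]
(251, 212) [0.731 0.392 0.11 ] [0.763 0.415 0.   ]
(268, 210) [0.736 0.358 0.11 ] [0.768 0.378 0.   ]
(251, 248) [0.657 0.389 0.11 ] [0.682 0.412 0.   ]
(233, 240) [0.673 0.425 0.11 ] [0.7   0.451 0.   ]
(272, 240) [0.674 0.347 0.11 ] [0.701 0.367 0.   ]
```

{"api": "step_arm", "payload": {
  "steps": [
    [[0.1,0.02,0.0,-0.0064],[0.2,0.04,0.0,-0.0064],[0.3,0.06,0.03,-0.0064],[0.4,0.08,0.1,-0.0064],[0.5,0.098,0.17,-0.0064],[0.569,0.098,0.25,-0.0064],[0.569,0.098,0.32,-0.0064],[0.569,0.098,0.39,-0.0064],[0.569,0.098,0.41,-0.0064],[0.569,0.098,0.45,-0.0064],[0.569,0.098,0.49,-0.0064],[0.569,0.098,0.51,-0.0064],[0.569,0.098,0.51,-0.0064],[0.569,0.098,0.51,-0.0064]]
  ]
}}

```text
clock: 26.48
ee_pos: [0.57, 0.3578, 0.0295]
tool_rot: [0.0, 0.693, 0.721, 0.001]
contact_force: [0.3, -0.3, -0.4]
opening: 0.0851
grip_force: 0.0
```

{"api": "step_arm", "payload": {
  "steps": [
    [[0,0,0,0],[0,0,0,0],[0,0,0,0],[0,0,0,0],[0,0,-0.02,0],[0,0,-0.05,0],[0,0,-0.05,0]]
  ],
  "claw": 0.72
}}

```text
clock: 27.35
ee_pos: [0.5707, 0.3581, 0.0558]
tool_rot: [0.0, 0.693, 0.721, 0.002]
contact_force: [0.5, -1.1, -0.8]
opening: 0.0636
grip_force: 67.0
```

```bash
python3 go.py; python3 tilt.py r .022
```

```text
t 27.35 p [0.5707 0.3581 0.0558] F [ 0.5 -1.1 -0.8] open 0.0636 grip 67.0
tool y angle 2.29 q7 [-0.68  0.73  0.11  1.62 -0.11  0.79 -0.48]
IoU,tilt,dz [(np.float64(0.6617862371888726), 2, -0.008), (np.float64(0.6651982378854625), -4, -0.018), (np.float64(0.6711309523809523), -2, -0.018), (np.float64(0.6715116279069767), 6, -0.008)]
```

{"api": "step_arm", "payload": {
  "steps": [
    [[0,0,0,0],[0,0,0,0]]
  ],
  "claw": 0.756
}}

```text
clock: 27.65
ee_pos: [0.5691, 0.3572, 0.0532]
tool_rot: [-0.0, 0.693, 0.721, -0.0]
contact_force: [0.1, -0.2, -1.6]
opening: 0.0645
grip_force: 18.2
```

{"api": "step_arm", "payload": {
  "steps": [
    [[0,0,0,0],[0,0,0,0],[0,0,0,0]]
  ],
  "claw": 0.7605
}}

```text
clock: 28.02
ee_pos: [0.5694, 0.3574, 0.0537]
tool_rot: [-0.0, 0.693, 0.721, -0.0]
contact_force: [0.2, -0.7, -1.0]
opening: 0.0651
grip_force: 1.9
```

```bash
python3 tilt.py r .022
```

```text
IoU,tilt,dz [(np.float64(0.6690647482014388), 12, -0.008), (np.float64(0.6700581395348837), 10, -0.008), (np.float64(0.6784140969162996), 4, -0.018), (np.float64(0.6792452830188679), 14, -0.008)]
```

{"api": "step_arm", "payload": {
  "steps": [
    [[0,0,-0.015,0],[0,0,-0.03,0],[0,0,-0.045,0],[0,0,-0.06,0],[0,0,-0.075,0],[0,0,-0.09,0],[0,0,-0.105,0],[0,0,-0.12,0],[0,0,-0.135,0],[0,0,-0.15,0],[0,0,-0.165,0],[0,0,-0.18,0],[0,0,-0.19,0],[0,0,-0.2,0],[0,0,-0.2,0]]
  ]
}}

```text
clock: 29.95
ee_pos: [0.5697, 0.3576, 0.1543]
tool_rot: [0.0, 0.693, 0.721, 0.0]
contact_force: [-0.4, 0.7, -1.2]
opening: 0.0653
grip_force: 1.8
```

```bash
python3 tilt.py r .022; python3 wlid.py|sed -n '1p;3,4p'
```

```text
IoU,tilt,dz [(np.float64(0.587248322147651), 88, -0.028), (np.float64(0.5935374149659864), 92, -0.028), (np.float64(0.5952782462057336), 88, -0.018), (np.float64(0.6044905008635578), 90, -0.028)]
tcp px [[255. 294.]]
230 [(178, [100, 70, 55]), (179, [110, 91, 72]), (185, [110, 75, 58]), (186, [92, 40, 28]), (193, [98, 76, 60]), (194, [110, 94, 76]), (203, [147, 131, 107]), (211, [209, 190, 160]), (212, [226, 208, 176]), (275, [209, 194, 163]), (276, [165, 151, 123]), (277, [102, 91, 71]), (278, [59, 47, 37])]
280 [(178, [102, 74, 58]), (185, [118, 84, 66]), (186, [99, 51, 38]), (187, [88, 29, 20]), (193, [98, 75, 60]), (194, [111, 94, 76]), (203, [156, 139, 113]), (204, [183, 165, 137]), (205, [206, 188, 158]), (206, [222, 203, 173]), (275, [210, 195, 164]), (276, [168, 153, 125]), (277, [106, 93, 73]), (278, [64, 50, 40])]
```

```bash
for f in -0.003 0 .004; do python3 fit2.py 276.5 193.5 $f; done
```

```text
tcp [0.5694 0.3573 0.1537] top centre y 0.3694 bottom y 0.3601 lean -3.5
tcp [0.5694 0.3573 0.1537] top centre y 0.3715 bottom y 0.3561 lean -5.9
tcp [0.5694 0.3573 0.1537] top centre y 0.3741 bottom y 0.3516 lean -8.6
```

{"api": "step_arm", "payload": {
  "steps": [
    [[0,0,0.006,0],[0,0,0.012,0],[0,0,0.018,0],[0,0,0.018,0],[0,0,0.018,0]]
  ]
}}

```text
clock: 30.68
ee_pos: [0.5695, 0.3575, 0.1448]
tool_rot: [0.0, 0.693, 0.721, 0.0]
contact_force: [-0.4, -0.3, -0.3]
opening: 0.065
grip_force: 2.2
```

```bash
python3 go.py|head -1;python3 wlid.py|sed -n '1p;3,4p'
```

```text
t 30.68 p [0.5695 0.3575 0.1448] F [-0.4 -0.3 -0.3] open 0.065 grip 2.2
tcp px [[255. 294.]]
230 [(179, [103, 75, 59]), (180, [112, 95, 76]), (186, [108, 72, 56]), (187, [91, 36, 26]), (193, [85, 54, 43]), (194, [100, 79, 64]), (277, [209, 194, 163]), (278, [166, 151, 123]), (279, [100, 89, 70]), (280, [53, 43, 34])]
280 [(178, [97, 60, 46]), (179, [106, 82, 65]), (186, [114, 78, 60]), (187, [94, 43, 31]), (194, [101, 79, 64]), (204, [148, 132, 107]), (211, [209, 190, 159]), (212, [226, 207, 175]), (277, [210, 194, 163]), (278, [168, 153, 125]), (279, [106, 92, 73]), (280, [66, 51, 41])]
```

```bash
for f in -.004 0 ; do python3 fit2.py 278.5 194 $f; done
```

```text
tcp [0.5695 0.3574 0.1448] top centre y 0.3738 bottom y 0.3535 lean -7.7
tcp [0.5695 0.3574 0.1448] top centre y 0.3762 bottom y 0.3494 lean -10.3
```

{"api": "step_arm", "payload": {
  "steps": [
    [[0,0,0.004,0],[0,0,0.008,0],[0,0,0.012,0],[0,0,0.012,0]]
  ]
}}

```text
clock: 31.22
ee_pos: [0.5696, 0.358, 0.1395]
tool_rot: [-0.0, 0.693, 0.721, 0.001]
contact_force: [-0.7, 0.2, 4.5]
opening: 0.065
grip_force: 3.5
```

```bash
python3 go.py|head -1;python3 wlid.py|sed -n '1p;3,4p'
```

```text
t 31.23 p [0.5696 0.358  0.1395] F [-0.7  0.2  4.5] open 0.065 grip 3.5
tcp px [[256. 294.]]
230 [(181, [143, 99, 79]), (182, [155, 129, 106]), (188, [169, 132, 107]), (189, [145, 88, 69]), (190, [131, 52, 38]), (196, [128, 84, 68]), (197, [146, 118, 97]), (198, [158, 138, 114]), (208, [204, 186, 157]), (232, [255, 242, 212]), (285, [203, 189, 158]), (286, [124, 109, 89]), (287, [85, 67, 56])]
280 [(180, [133, 75, 58]), (181, [147, 111, 90]), (182, [155, 133, 110]), (189, [155, 110, 87]), (190, [132, 60, 43]), (196, [128, 84, 68]), (197, [145, 117, 96]), (198, [158, 138, 115]), (207, [189, 171, 143]), (208, [207, 189, 160]), (226, [255, 241, 211]), (285, [197, 182, 151]), (286, [117, 100, 81]), (287, [87, 67, 56])]
```

```bash
python3 fit2.py 285.7 197 0
```

```text
tcp [0.5696 0.3579 0.1395] top centre y 0.377 bottom y 0.3502 lean -10.3
```

{"api": "step_arm", "payload": {
  "steps": [
    [[0,0,0,0],[0,0,0,0],[-0.006,0,0.002,0],[-0.012,0,0.003,0],[-0.018,0,0.003,0],[-0.024,0,0.003,0],[-0.03,0,0.003,0],[-0.03,0,0.003,0]]
  ],
  "claw": 0.756
}}

```text
clock: 32.28
ee_pos: [0.5703, 0.3425, 0.1379]
tool_rot: [-0.0, 0.693, 0.721, 0.0]
contact_force: [-1.7, -0.7, 6.2]
opening: 0.0648
grip_force: 12.6
```

```bash
python3 go.py|head -1;python3 wlid.py|sed -n '1p;3,4p'
```

```text
t 32.27 p [0.5703 0.3425 0.1379] F [-1.7 -0.7  6.2] open 0.0648 grip 12.6
tcp px [[255. 294.]]
230 [(166, [150, 100, 80]), (167, [163, 133, 108]), (178, [164, 117, 93]), (179, [144, 70, 54]), (180, [137, 48, 34]), (193, [123, 78, 61]), (194, [149, 119, 97]), (195, [166, 145, 120]), (245, [255, 245, 214]), (289, [200, 184, 154]), (290, [129, 107, 87]), (291, [107, 80, 66])]
280 [(165, [145, 84, 65]), (166, [158, 122, 98]), (167, [169, 147, 121]), (178, [178, 142, 115]), (179, [154, 97, 76]), (180, [138, 56, 41]), (193, [130, 89, 71]), (194, [154, 125, 103]), (195, [168, 147, 122]), (213, [207, 189, 160]), (239, [255, 245, 214]), (288, [236, 221, 190]), (289, [171, 155, 128]), (290, [96, 81, 66]), (291, [78, 60, 51])]
```

```bash
python3 fit2.py 289.5 194 0
```

```text
tcp [0.5703 0.3426 0.1379] top centre y 0.3608 bottom y 0.3488 lean -4.6
```

{"api": "step_arm", "payload": {
  "steps": [
    [[0,0,0,0],[0,0,0,0],[0.01,0,-0.002,0],[0.023,0,-0.002,0],[0.023,0,-0.002,0]]
  ],
  "claw": 1
}}

```text
clock: 32.95
ee_pos: [0.5692, 0.3553, 0.1382]
tool_rot: [-0.0, 0.692, 0.722, 0.0]
contact_force: [-1.6, 0.6, -0.5]
opening: 0.0852
grip_force: 0.0
```

{"api": "step_arm", "payload": {
  "steps": [
    [[0,0,0,0],[0,0,0,0],[0,0,0,0],[0,0,0,0],[0,0,-0.05,0],[0,0,-0.13,0],[0,0,-0.21,0],[0,0,-0.29,0],[0,0,-0.32,0],[0,0,-0.32,0]]
  ],
  "claw": 0.72
}}

```text
clock: 34.2
ee_pos: [0.5698, 0.354, 0.2985]
tool_rot: [0.0, 0.693, 0.721, 0.0]
contact_force: [-0.9, 0.2, -2.0]
opening: 0.0643
grip_force: 66.8
```

```bash
python3 go.py .5205,-.022,.298,0;python3 wlid.py|sed -n '1p;3,4p'
```

```text
t 34.2 p [0.5698 0.354  0.2985] F [-0.9  0.2 -2. ] open 0.0643 grip 66.8
tool y angle 2.29 q7 [-0.7   0.47  0.15  1.46 -0.07  1.22 -0.5 ]
.5205,-.022,.298,0 -> [-0.7474, -0.1285, 0.0004] 0.0064
tcp px [[255. 294.]]
230 [(185, [105, 74, 58]), (186, [114, 95, 76]), (201, [112, 74, 56]), (202, [97, 42, 30]), (224, [89, 56, 43]), (225, [108, 83, 66]), (252, [165, 148, 121]), (253, [189, 171, 142]), (254, [209, 191, 161]), (321, [199, 185, 153]), (322, [150, 131, 102]), (323, [106, 76, 48]), (326, [155, 101, 49]), (327, [176, 117, 58])]
280 [(184, [105, 75, 59]), (185, [115, 96, 77]), (202, [112, 74, 56]), (203, [95, 39, 27]), (224, [94, 65, 51]), (225, [111, 90, 72]), (251, [152, 135, 110]), (252, [176, 158, 130]), (253, [198, 179, 150]), (254, [213, 196, 165]), (321, [178, 164, 135]), (322, [119, 106, 84]), (323, [67, 54, 43])]
```

{"api": "step_arm", "payload": {
  "steps": [
    [[-0.06,-0.01,0,0.0064],[-0.16,-0.03,0,0.0064],[-0.26,-0.05,0,0.0064],[-0.36,-0.065,0,0.0064],[-0.46,-0.08,0,0.0064],[-0.56,-0.1,0,0.0064],[-0.65,-0.115,0,0.0064],[-0.72,-0.1285,0,0.0064],[-0.745,-0.1285,0,0.0064],[-0.745,-0.1285,0,0.0064],[-0.745,-0.1285,0,0.0064]]
  ]
}}

```text
clock: 35.62
ee_pos: [0.5203, -0.0189, 0.2976]
tool_rot: [-0.001, 0.706, 0.708, -0.0]
contact_force: [-0.5, -0.1, -0.5]
opening: 0.0639
grip_force: 66.7
```

```bash
python3 go.py .5205,-.022,.1545,0;python3 wlid.py|sed -n '1p;3,4p'
```

```text
t 35.62 p [ 0.5203 -0.0189  0.2976] F [-0.5 -0.1 -0.5] open 0.0639 grip 66.7
tool y angle 0.13 q7 [-0.29  0.2   0.32  1.84 -0.07  1.11  0.05]
.5205,-.022,.1545,0 -> [-0.0065, 0.0007, 0.2861] 0.0004
tcp px [[255. 294.]]
230 [(173, [120, 73, 46]), (174, [89, 42, 25]), (175, [68, 20, 13]), (185, [105, 75, 59]), (186, [115, 97, 77]), (201, [110, 72, 55]), (202, [96, 40, 28]), (224, [90, 57, 44]), (225, [108, 83, 66]), (252, [164, 147, 120]), (253, [188, 169, 141]), (254, [208, 190, 160]), (321, [196, 184, 154]), (322, [139, 128, 103]), (323, [71, 63, 52]), (324, [48, 41, 37])]
280 [(173, [111, 64, 39]), (174, [80, 34, 21]), (184, [108, 79, 62]), (185, [117, 99, 79]), (202, [109, 71, 55]), (203, [95, 37, 26]), (224, [94, 65, 51]), (225, [111, 90, 72]), (251, [151, 135, 110]), (252, [175, 157, 129]), (253, [197, 178, 148]), (254, [213, 195, 164])]
```

{"api": "step_arm", "payload": {
  "steps": [
    [[-0.002,0,0.04,0],[-0.002,0,0.1,0],[-0.002,0,0.16,0],[-0.002,0,0.21,0],[-0.002,0,0.25,0],[-0.002,0,0.27,0],[-0.002,0,0.28,0],[-0.002,0,0.284,0],[-0.002,0,0.286,0],[-0.002,0,0.286,0]]
  ]
}}

```text
clock: 36.92
ee_pos: [0.5206, -0.0218, 0.1557]
tool_rot: [0.0, 0.707, 0.707, 0.0]
contact_force: [0.4, -0.2, -0.6]
opening: 0.0641
grip_force: 66.8
```

```bash
python3 go.py|head -1;python3 wlid.py|sed -n '1p;3,4p'
```

```text
t 36.92 p [ 0.5206 -0.0218  0.1557] F [ 0.4 -0.2 -0.6] open 0.0641 grip 66.8
tcp px [[256. 294.]]
230 [(173, [114, 68, 43]), (174, [87, 39, 24]), (175, [67, 19, 11]), (185, [106, 76, 60]), (186, [115, 97, 78]), (201, [112, 74, 58]), (202, [97, 42, 29]), (224, [89, 57, 43]), (225, [108, 83, 66]), (252, [164, 147, 120]), (253, [188, 170, 141]), (254, [208, 190, 160]), (321, [201, 189, 158]), (322, [163, 149, 121]), (323, [131, 117, 94])]
280 [(173, [110, 64, 41]), (174, [79, 32, 18]), (183, [97, 52, 39]), (184, [107, 79, 62]), (185, [116, 99, 79]), (202, [110, 71, 54]), (203, [95, 37, 25]), (224, [93, 64, 50]), (225, [111, 89, 71]), (251, [151, 135, 110]), (252, [175, 157, 129]), (253, [197, 178, 149]), (254, [213, 195, 164]), (321, [191, 177, 147]), (322, [153, 139, 113]), (323, [129, 114, 92])]
```

{"api": "step_arm", "payload": {
  "steps": [
    [[0,0,0.003,0],[0,0,0.005,0],[0,0,0.005,0]]
  ]
}}

```text
clock: 37.35
ee_pos: [0.5208, -0.022, 0.1544]
tool_rot: [0.0, 0.707, 0.707, 0.001]
contact_force: [-2.8, 0.5, 12.1]
opening: 0.0637
grip_force: 68.4
```

{"api": "step_arm", "payload": {
  "steps": [
    [[0,0,0,0],[0,0,0,0],[0,0,-0.05,0],[0,0,-0.12,0],[0.05,0,-0.15,0],[0.15,0,-0.15,0],[0.23,0,-0.15,0],[0.244,0,-0.15,0],[0.244,0,-0.15,0],[0.244,0,-0.15,0]]
  ],
  "claw": 1
}}

```text
clock: 38.6
ee_pos: [0.5204, 0.0983, 0.2277]
tool_rot: [0.0, 0.708, 0.706, -0.0]
contact_force: [1.1, -0.1, 0.1]
opening: 0.0856
grip_force: 0.0
```

```bash
python3 go.py .5215,.101,.0935,0;python3 - <<'E'
from h import *;from workcell import eyes
a=eyes.snapshot("wrist");cv2.imwrite("pics/w9.png",a[:,:,::-1]);c=eyes.camera_model("wrist")
print("knob expected px",proj(c,[.5205,.101,.101]))
s=eyes.snapshot("scene");cv2.imwrite("pics/s9.png",s[:,:,::-1]);c=eyes.camera_model("scene")
hsv=cv2.cvtColor(s,cv2.COLOR_RGB2HSV).astype(int)
m=((hsv[...,1]<90)&(hsv[...,2]>170)).astype(np.uint8);m[:200]=0;m[250:]=0;m[:,:270]=0;m[:,310:]=0
v,u=np.nonzero(m);print("cream px",len(u),u.min(),u.max(),v.min(),v.max())
for y in(-.089,-.060,-.022):
    print(y,proj(c,[[.52+a,y+b,.166] for a in(-.0325,.0325) for b in(-.014,.014)]).round(0).tolist())
E
```

```text
t 38.6 p [0.5204 0.0983 0.2277] F [ 1.1 -0.1  0.1] open 0.0856 grip 0.0
tool y angle -0.15 q7 [-0.45  0.29  0.25  1.9  -0.09  0.97 -0.16]
.5215,.101,.0935,0 -> [0.0055, 0.0022, 0.2683] -0.0004
knob expected px [[256.66472118 185.65463898]]
cream px 536 270 308 200 249
-0.089 [[290.0, 222.0], [283.0, 217.0], [303.0, 209.0], [297.0, 204.0]]
-0.06 [[283.0, 216.0], [276.0, 211.0], [296.0, 204.0], [289.0, 199.0]]
-0.022 [[274.0, 210.0], [267.0, 205.0], [287.0, 198.0], [280.0, 193.0]]
```

{"api": "step_arm", "payload": {
  "steps": [
    [[0.002,0.002,0.05,0],[0.002,0.002,0.12,0],[0.002,0.002,0.19,0],[0.002,0.002,0.24,0],[0.002,0.002,0.26,0],[0.002,0.002,0.268,0],[0.002,0.002,0.268,0],[0.002,0.002,0.268,0]]
  ]
}}

```text
clock: 39.7
ee_pos: [0.5221, 0.1013, 0.0948]
tool_rot: [0.0, 0.707, 0.707, 0.001]
contact_force: [-0.0, 0.1, -0.5]
opening: 0.0858
grip_force: 0.0
```

{"api": "step_arm", "payload": {
  "steps": [
    [[0,0,0,0],[0,0,0,0],[0,0,0,0],[0,0,0,0],[0,0,0,0],[0,0,0,0]]
  ],
  "claw": 0.2
}}

```text
clock: 40.45
ee_pos: [0.5217, 0.1013, 0.0942]
tool_rot: [0.0, 0.707, 0.707, 0.0]
contact_force: [-0.6, 0.1, 4.6]
opening: 0.0285
grip_force: 59.0
```

{"api": "step_arm", "payload": {
  "steps": [
    [[-0.02,0,0,0],[-0.04,0,0,0],[-0.06,0,0,0],[-0.075,0,0,0],[-0.085,0,0,0],[-0.093,0,0,0],[-0.097,0,0,0],[-0.097,0,0,0]]
  ]
}}

```text
clock: 41.45
ee_pos: [0.5213, 0.053, 0.0942]
tool_rot: [-0.0, 0.707, 0.707, 0.0]
contact_force: [-2.0, 0.7, 6.5]
opening: 0.0284
grip_force: 59.1
```

{"api": "step_arm", "payload": {
  "steps": [
    [[-0.003,0,0,0],[-0.006,0,0,0],[-0.009,0,0,0],[-0.009,0,0,0]]
  ]
}}

```text
clock: 41.95
ee_pos: [0.5213, 0.0492, 0.0942]
tool_rot: [-0.0, 0.707, 0.707, 0.0]
contact_force: [-2.1, 1.4, 7.0]
opening: 0.0281
grip_force: 59.1
```

{"api": "step_arm", "payload": {
  "steps": [
    [[-0.003,0,0,0],[-0.006,0,0,0],[-0.006,0,0,0]]
  ]
}}

```text
clock: 42.32
ee_pos: [0.5213, 0.0466, 0.0942]
tool_rot: [-0.001, 0.707, 0.707, 0.001]
contact_force: [-1.5, 3.1, 6.7]
opening: 0.0284
grip_force: 59.1
```

{"api": "step_arm", "payload": {
  "steps": [
    [[-0.003,0,0,0],[-0.006,0,0,0],[-0.006,0,0,0]]
  ]
}}

```text
clock: 42.7
ee_pos: [0.5212, 0.0447, 0.0942]
tool_rot: [-0.001, 0.707, 0.708, 0.001]
contact_force: [-2.2, 5.3, 5.7]
opening: 0.0285
grip_force: 59.1
```

{"api": "step_arm", "payload": {
  "steps": [
    [[-0.002,0,0,0],[-0.004,0,0,0],[-0.004,0,0,0]]
  ]
}}

```text
clock: 43.08
ee_pos: [0.5212, 0.0446, 0.0942]
tool_rot: [-0.002, 0.706, 0.708, 0.002]
contact_force: [-2.8, 10.2, 5.8]
opening: 0.0284
grip_force: 59.0
```

{"api": "step_arm", "payload": {
  "steps": [
    [[-0.002,0,0,0],[-0.004,0,0,0],[-0.004,0,0,0]]
  ]
}}

```text
clock: 43.45
ee_pos: [0.5212, 0.0446, 0.0942]
tool_rot: [-0.002, 0.706, 0.708, 0.002]
contact_force: [-2.7, 13.9, 5.8]
opening: 0.0284
grip_force: 59.0
```

{"api": "step_arm", "payload": {
  "steps": [
    [[0.003,0,0,0],[0.005,0,0,0],[0.005,0,0,0]]
  ]
}}

```text
clock: 43.82
ee_pos: [0.5212, 0.0447, 0.0942]
tool_rot: [-0.001, 0.706, 0.708, 0.001]
contact_force: [-2.1, 7.8, 5.5]
opening: 0.0282
grip_force: 59.1
```

{"api": "step_arm", "payload": {
  "steps": [
    [[0,0,0,0],[0,0,0,0],[0,0,0,0],[0,0,-0.05,0],[0,0,-0.12,0],[0,0,-0.22,0],[0,0,-0.32,0],[0.1,0,-0.4,0],[0.2,-0.05,-0.4,0],[0.3,-0.1,-0.4,0],[0.4,-0.15,-0.4,0],[0.5,-0.2,-0.4,0],[0.5,-0.2,-0.4,0],[0.5,-0.2,-0.4,0]]
  ],
  "claw": 1
}}

```text
clock: 45.58
ee_pos: [0.4217, 0.2899, 0.2936]
tool_rot: [0.0, 0.707, 0.707, -0.0]
contact_force: [-0.1, -0.8, 0.4]
opening: 0.0857
grip_force: 0.0
```

```bash
python3 - <<'E'
from h import *;from workcell import eyes,manip
a=eyes.snapshot("scene");crop(a,215,175,110,"pics/a.png",400);b=eyes.snapshot("top");crop(b,230,170,110,"pics/b.png",400)
x=cv2.imread("pics/a.png");y=cv2.imread("pics/b.png");o=np.zeros((300,800,3),np.uint8);o[:x.shape[0],:400]=x[:300];o[:y.shape[0],400:]=y[:300];cv2.imwrite("pics/v10.png",o)
E
```

```text
(no output)
```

View pics/v10.png

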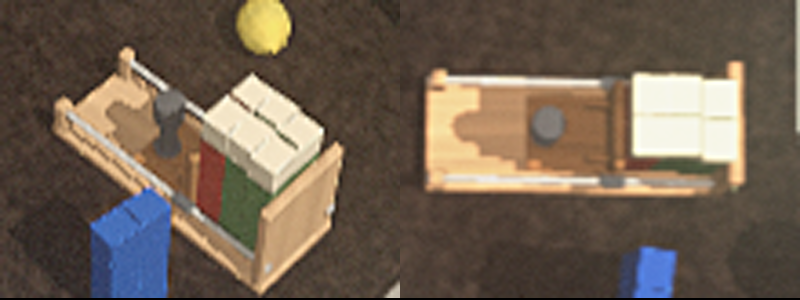

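```bash
python3 - <<'E'
from h import *;from workcell import eyes
c=eyes.camera_model("top");k=400/110
for n,u,v,z in(("red left",632,115,.166),("kept right",738,115,.166),("kept/green",702,115,.166),("board L",612,120,.104),("board R",629,130,.104),("knob",548,125,.101)):
    print(n,at(c,(230+(u-400)/k-.4,170+v/k-.4),z).round(4))
E
```

```text
red left [ 0.5209 -0.0193  0.166 ]
kept right [ 0.5218 -0.1057  0.166 ]
kept/green [ 0.5215 -0.0763  0.166 ]
board L [ 0.5245 -0.0087  0.104 ]
board R [ 0.5161 -0.0232  0.104 ]
knob [0.52   0.0457 0.101 ]
```

The final picture shows red, green and kept standing snug at scene crop (262,140). Their lid tops span y -0.019 to -0.106, about the 84 mm needed, so they stand upright.

```bash
python3 -c "
from workcell import manip;print(manip.job_done())"
```

```text
the job is handed in; nothing more can be done
None
```

The job is handed in at about 46 s: the green and then the red carton stand upright, lids up, beside the kept one, the slider is snug against them, everything is released, and the arm never went near the mug, honey jar or lemon.

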